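# Seat the engine shed in its recess on the baseboard

### The job

Pick up the yellow resin engine shed, the long one with the pitched roof, and set it down gently, without dropping it, upright and square in the rectangular recess of the wooden baseboard, so that it sits flat on the recess floor; either end may face the turntable cover. Leave the short flat-roofed hut standing where it is.

Things in the scene. Friction and masses are not known exactly. Their poses are not given: they have to be found in the camera images.
- engine_shed_mid (a point): the yellow resin engine shed (loose, about 180 g): a block 100 mm long (its x) and 52 mm wide (its y), with plain upright side walls 56 mm high and a grey pitched roof along x whose ridge is 74 mm above its underside. This point is on its centre line, 37 mm above its underside; z is up. It stands on the table and is gripped across the 52 mm width.
- recess_floor (a point): the recess in the baseboard module (fixed, wood, 250 mm along x by 160 mm along y, 17 mm thick; its place and yaw vary): a rectangular pocket 114 mm long (x) by 66 mm wide (y), 9 mm deep below the board's top, square upright edges. This point is the centre of the pocket's cork floor, 8 mm above the table; axes x long, y wide, z up. A round black steel turntable cover of 84 mm diameter, about 4 mm proud with its rails, lies in the same board 117 mm from this point towards -x.
- goods_hut_mid (a point): the goods hut, a bystander to leave alone (loose): same yellow resin as the engine shed but short and flat-roofed, 62 x 54 mm and 48 mm high. This point is its centre, 24 mm above its underside.

How it is judged (in metres and radians):
At the end, for the whole second after the job is handed in: The engine shed stands released and at rest in the recess: its centre within 14 mm of the recess centre seen from above, its underside on the recess floor (within 3 mm), upright within 4 degrees, and its long side within 10 degrees of the recess's long side, either way round (horizontal distance between engine_shed_mid and recess_floor below 0.014 m and z of engine_shed_mid in the frame of recess_floor between 0.034 and 0.04 m and angle between engine_shed_mid's own z axis and vertical below 0.07 rad and angle between the x axis of engine_shed_mid and the x axis of recess_floor, either way round below 0.18 rad and linear speed of engine_shed below 0.02 m/s); the robot touches nothing.
It fails at once if the engine shed is dropped (it falls free of the fingers faster than 0.6 m/s, a drop of about 20 mm) (contact force between the fingers and engine_shed below 0.05 N and linear speed of engine_shed above 0.6 m/s).
It fails at once if the goods hut is moved by more than 20 mm or tipped (distance of goods_hut_mid from where it was at the start of the episode above 0.02 m or angle between goods_hut_mid's own z axis and vertical above 0.35 rad).
It also fails if it takes over 42 s, if anything falls off the work surface, if the arm or the gripper's body presses on something with over 40 N, if the wrist force passes 120 N, or if a joint passes its speed limit or range.

### The arm

A 6-joint arm with a two-finger parallel gripper is mounted at the origin on the work surface. World frame = base frame: x ahead of the robot, y to its left, z up, the work surface at z = 0. Lengths are in m, angles in degrees, forces in N, time in s.
With the tool pointing down it reaches from about 0.4 to 0.825 m from the base axis. Payload 7 kg.
Tool frame: the origin (TCP) lies at the centre of the arm's flange, where the gripper is bolted on; the fingertips stand 173 mm ahead of it and the grasp point (between the pads) lies 155 mm ahead of it; z points along the fingers, y is the line along which they close (so a half turn about z gives the same grasp; the last joint's range is limited). The gripper opens to 85 mm and grips with 20 to 120 N. Pads are 22 mm wide; open, the fingers measure 114 mm over their backs; the gripper's body (76 mm by 85 mm) begins 54 mm behind the grasp point. The pads swing forward as they close: fully open they stand 13 mm farther back than shut.
Start: joints at [92.481, 20.546, 0.682, 0, -70.136, -16.507], TCP at [0.164, 0.655, 0.405] pointing down, gripper open.
Joint ranges: [-176.03, 176.03], [-82.01, 121.73], [-58.28, 71.71], [-173.87, 95.51], [-174.79, -0.11], [-173.66, 173.66]. Speed limits (degrees/s): [136.94, 136.94, 172.46, 180, 180, 180].

### API

Orientations are given as [roll, pitch, yaw] about the fixed x, y, z axes, in that order (R = Rz(yaw) Ry(pitch) Rx(roll)).
In Python, from rig import reach, move_straight, move_j, grip, sleep, ik, state, camera, MotionError, sign_off, spot_in, masks_of, landmark_of gives the robot as it stands. The module is installed in compiled form; this text tells all that it offers. Calls block until the motion is done:
- reach(position, orientation): joint-space move of the TCP to a pose.
- move_straight(position, feed=0.15, rot=None, force_limit=None): straight line of the TCP; rot=None keeps the orientation; feed is the mean speed in m/s. With force_limit (N) it stops when the force on the tool has changed by that much, and returns True; else False.
- move_j(angles): joint-space move.
- grip(opening, force=None): opening from 0.0 (shut) to 1.0 (fully open); force is the grip in N (None keeps the last); returns when the fingers have stopped.
- sleep(seconds).
- ik(position, orientation): joint angles nearest the present ones, or None.
- state(): the state.
- camera(name): name is "side" or "top" or "wrist"; returns a dict with "image" (400x640x3 uint8, red, green, blue), "range_z" (400x640 float32, m along the optical axis (not along the pixel's ray), 0 where there is no reading), "fx", "fy", "cx", "cy" (pixels), "distortion" ([k1, k2, p1, p2, k3] as OpenCV has them; the pictures are not rectified), "rvec" (rotation vector, rad) and "tvec" (3), from world to camera coordinates, as OpenCV has them. Camera axes: x right, y down, z forward; pixel columns grow to the right and rows downward; lengths in m; the calibration is good to about 2 mm. A picture is of the moment at which its call begins.
A pose or a line that the arm cannot do raises MotionError and nothing moves.
- sign_off(): hands the job in; it is judged then, once.
Trained networks look in the newest picture that a camera, given by its name, has taken for a name from the list of things; names that differ only in an ending like _2 or _b are one class to them, and where a whole thing is asked for, a point or a joint stands for the part that bears it (a point fixed in the world has none). Each returns a list of dicts, best first, with "score" (0 to 1); they miss things now and then, are a little off and sometimes report something else, mostly with a low value. They report only what shows in the picture. A call takes as long as a camera call.
- spot_in(camera, query): "at" ([x, y, z] in m, in the coordinates of the camera as it stood for that picture, good to about 4 mm: the middle of the surface that is visible of it).
- masks_of(camera, query): "mask" (400x640 bool, what is visible of it).
- landmark_of(camera, query): "at" ([x, y, z] in m, in the coordinates of the camera as it stood for that picture, good to about 4 mm: a listed point, or the origin of a listed thing).
The state is a dict: "t": time; "joints": joint angles; "joint_velocities": joint speeds; "tau": joint torques, N m; "tool_pos": TCP position; "orientation": TCP orientation; "contact_force": force on the tool from outside, world axes, zero at the start; "ft_torque": the same for the moment, N m; "width": opening from 0.0 (shut) to 1.0 (fully open); "grip_force": force on a finger pad.
Only numpy, scipy, OpenCV 4.12 (cv2) and the standard library are available. Lean on these libraries where they do the work, as an engineer would, in place of code of your own. Each camera call takes 0.05 s, during which the arm holds its last target. There are 200 camera calls.

## Working session

There is one attempt and no reset: what is moved stays moved. The work goes in short steps, each a Python script; the robot and the scene stay as the last script left them, time stands still between calls to the robot, and variables do not carry over. Pictures are saved under pics/ and viewed, at most 10 in all, crops included, and the job is handed in when it is done.

```bash
mkdir -p pics; cat > h.py <<'E'
import numpy as np, cv2
from rig import *
def cam(n,save=None):
    c=camera(n)
    if save: cv2.imwrite('pics/'+save+'.png',c['image'][:,:,::-1])
    return c
def toworld(c,p):
    R=cv2.Rodrigues(np.array(c['rvec'],float))[0]
    return (np.atleast_2d(p)-np.ravel(c['tvec']))@R
def cloud(c,mask=None):
    z=c['range_z']; m=z>0
    if mask is not None: m&=mask
    v,u=np.nonzero(m)
    K=np.array([[c['fx'],0,c['cx']],[0,c['fy'],c['cy']],[0,0,1.]])
    xy=cv2.undistortPoints(np.stack([u,v],1).astype(np.float64)[:,None],K,np.array(c['distortion'],float))[:,0]
    d=z[v,u][:,None]
    return toworld(c,np.hstack([xy*d,d])),np.stack([u,v],1)
E
python3 - <<'E'
from h import *
np.set_printoptions(precision=4,suppress=True)
for n in ['top','side','wrist']:
    c=cam(n,n+'0')
    for q in ['engine_shed_mid','recess_floor','goods_hut_mid']:
        for r in landmark_of(n,q)[:3]: print(n,q,'lm',round(r['score'],2),toworld(c,r['at'])[0])
        if q!='recess_floor':
            for r in masks_of(n,q)[:2]:
                P,_=cloud(c,r['mask']); print('  mask',round(r['score'],2),len(P),np.percentile(P,[2,50,98],axis=0).ravel() if len(P) else '')
                t=P[P[:,2]>np.percentile(P[:,2],98)-.03]
                if len(t)>20: print('  rect',cv2.minAreaRect((t[:,:2]*1000).astype(np.float32)))
print(state()['t'])
i=[cv2.imread(f'pics/{n}0.png') for n in ['top','side']]
cv2.imwrite('pics/both.png',cv2.resize(np.vstack(i),(480,600)))
E
```

```text
top engine_shed_mid lm 0.94 [0.5633 0.3119 0.0401]
  mask 0.91 1693 [0.5132 0.277  0.0012 0.5625 0.3037 0.0622 0.6133 0.3421 0.0753]
  rect ((563.7900390625, 312.86236572265625), (101.36983489990234, 53.81576156616211), 14.693510055541992)
  mask 0.52 9555 [ 0.464  -0.2787  0.0048  0.5829 -0.2008  0.0161  0.7037 -0.1221  0.0206]
  rect ((584.2265625, -201.59097290039062), (162.0570526123047, 251.3965301513672), 89.32593536376953)
top recess_floor lm 0.8 [ 0.6278 -0.2045  0.0071]
top goods_hut_mid lm 0.77 [0.6571 0.1209 0.0237]
  mask 0.94 906 [0.6236 0.0889 0.0068 0.6555 0.1197 0.0472 0.6897 0.1516 0.0505]
  rect ((657.4837036132812, 120.54141998291016), (54.468505859375, 62.57196044921875), 64.73908233642578)
side engine_shed_mid lm 0.59 [0.5649 0.3145 0.0355]
  mask 0.67 1309 [0.5113 0.2762 0.0015 0.5541 0.2943 0.0423 0.6165 0.323  0.0729]
  rect ((565.4754638671875, 310.8191223144531), (103.76084899902344, 52.2441520690918), 13.91289234161377)
side recess_floor lm 0.9 [ 0.6337 -0.2042  0.0008]
side goods_hut_mid lm 0.87 [0.6568 0.1175 0.0218]
  mask 0.86 784 [0.6223 0.0882 0.     0.6499 0.1061 0.0368 0.6861 0.1473 0.0486]
  rect ((657.0151977539062, 120.43821716308594), (55.099517822265625, 61.48355484008789), 64.33635711669922)
0.9
```

View pics/top0.png

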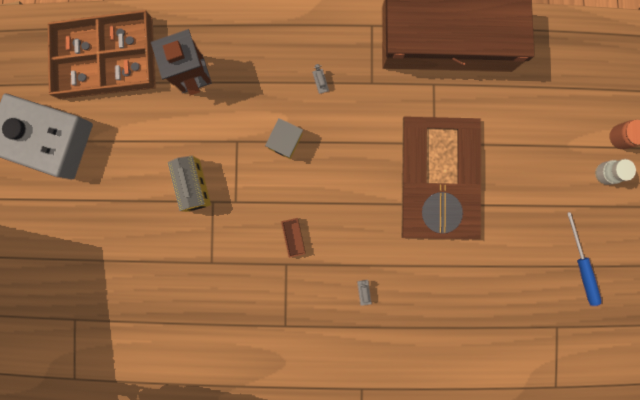

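View pics/side0.png

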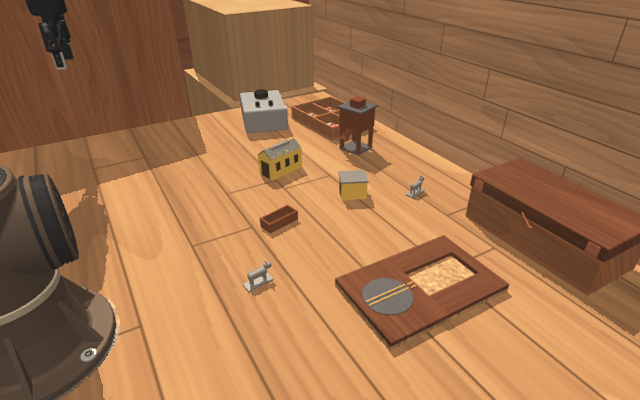

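The top view shows the shed at about (188,183), the hut at (285,138), and the board at (442,178) with its cork recess at (443,157). The side view agrees. Next I'll measure the recess precisely from the cork colour and depth, and check ik.

```bash
python3 - <<'E'
from h import *
np.set_printoptions(precision=4,suppress=True)
for n in ['top','side']:
    c=cam(n); P,uv=cloud(c)
    m=(np.abs(P[:,0]-.585)<.12)&(np.abs(P[:,1]+.2)<.075)
    P=P[m];uv=uv[m]; col=c['image'][uv[:,1],uv[:,0]].astype(int)
    k=(col.sum(1)>np.array(300))&(P[:,0]>.56)&(P[:,2]<.03)
    r=cv2.minAreaRect((P[k][:,:2]*1000).astype(np.float32))
    Q=P[k]; print(n,'cork',k.sum(),r,np.median(Q[:,2]), 'mid',(np.percentile(Q[:,:2],1,axis=0)+np.percentile(Q[:,:2],99,axis=0))/2)
    k=(P[:,2]<.0125)&(P[:,0]>.56)
    print(' low',k.sum(),cv2.minAreaRect((P[k][:,:2]*1000).astype(np.float32)))
    P,uv=cloud(c); b=(np.abs(P[:,0]-.585)<.17)&(np.abs(P[:,1]+.2)<.12)&(P[:,2]>.013)&(P[:,2]<.03)
    print(' board',cv2.minAreaRect((P[b][:,:2]*1000).astype(np.float32)),np.median(P[b][:,2]))
for p,y in [((.564,.312,.192),14.3),((.564,.312,.192),194.3),((.629,-.204,.2),-.7),((.629,-.204,.2),179.3)]: print(y,ik(p,[180,0,y]))
E
```

```text
top cork 1581 ((623.5684204101562, -203.82504272460938), (63.14155960083008, 124.14810180664062), 89.14027404785156) 0.007412150228459456 mid [ 0.628 -0.205]
 low 1704 ((635.03125, -202.7548828125), (139.63584899902344, 139.555419921875), 89.86101531982422)
 board ((583.781982421875, -201.43475341796875), (161.8222198486328, 250.63214111328125), 89.47132873535156) 0.016621266415910604
side cork 1607 ((624.9452514648438, -199.6536865234375), (129.6094512939453, 149.46792602539062), 0.5434903502464294) 0.007406948738461653 mid [ 0.6242 -0.1979]
 low 1526 ((635.10205078125, -197.99468994140625), (63.2457389831543, 111.44103240966797), 89.27509307861328)
 board ((586.0601196289062, -201.02960205078125), (163.5946807861328, 253.59474182128906), 89.23665618896484) 0.016327946185019745
14.3 [ 46.2629  29.0841 -16.7661   0.     -44.1498  58.0371]
194.3 [  46.2629   29.0841  -16.7661   -0.      -44.1498 -121.9629]
-0.7 [ -1.1079  29.7509 -14.105    0.     -46.1441  90.4079]
179.3 [ -1.1079  29.7509 -14.105   -0.     -46.1441 -89.5921]
```

```bash
python3 - <<'E'
from h import *
np.set_printoptions(precision=4,suppress=True)
reach([.60,-.2,.42],[180,0,-.7]); sleep(.3)
c=cam('wrist','w1'); 
for r in landmark_of('wrist','recess_floor')[:2]: print(r['score'],toworld(c,r['at'])[0])
P,uv=cloud(c); col=c['image'][uv[:,1],uv[:,0]].astype(int)
np.savez('w1.npz',P=P,uv=uv,col=col)
b=(np.abs(P[:,0]-.585)<.17)&(np.abs(P[:,1]+.2)<.12)
t=b&(P[:,2]>.013)&(P[:,2]<.03)
print('board',t.sum(),cv2.minAreaRect((P[t][:,:2]*1000).astype(np.float32)),np.median(P[t][:,2]))
k=b&(P[:,2]<.0125)&(np.abs(P[:,0]-.63)<.068)&(np.abs(P[:,1]+.204)<.05)
print('low',k.sum(),cv2.minAreaRect((P[k][:,:2]*1000).astype(np.float32)),np.median(P[k][:,2]),np.percentile(P[k],[1,99],axis=0))
print(state()['t'])
E
```

```text
0.64 [ 0.6264 -0.204   0.0132]
board 24741 ((583.4169921875, -201.55819702148438), (160.92831420898438, 250.30946350097656), 89.18659973144531) 0.01881228408095183
low 6136 ((629.31884765625, -201.74932861328125), (66.21906280517578, 114.10368347167969), 89.35650634765625) 0.009658116147303037 [[ 0.5731 -0.2343  0.0079]
 [ 0.6858 -0.1692  0.0117]]
4.75
```

View pics/w1.png

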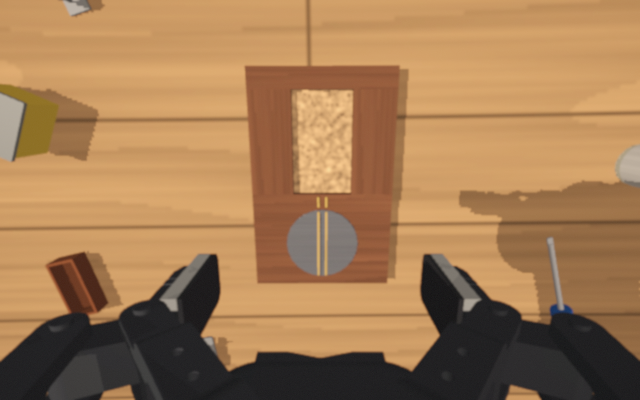

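The wrist view shows the cork recess at about (323,142). Its fitted size is 114.1 x 66.2 mm, which matches the given dimensions, so the centre is about (0.6295, -0.202) and the yaw about -0.7°. Next I'll check the shed with the wrist camera, then grasp and lift it.

```bash
python3 - <<'E'
from h import *
np.set_printoptions(precision=4,suppress=True)
S=np.array([.5642,.3122]); yaw=14.3
a=np.radians(yaw); ex=np.array([np.cos(a),np.sin(a)])
reach([*(S-.03*ex),.40],[180,0,yaw]); sleep(.3)
c=cam('wrist'); P,uv=cloud(c)
k=(np.linalg.norm(P[:,:2]-S,axis=1)<.075)&(P[:,2]>.045)&(P[:,2]<.09)
r=cv2.minAreaRect((P[k][:,:2]*1000).astype(np.float32)); print(k.sum(),r,P[k][:,2].max())
(w,h),ang=r[1],r[2]
if w<h: ang-=90
ang=(ang+90)%180-90
C=np.array(r[0])/1000; ok=abs(max(w,h)-100)<6 and abs(min(w,h)-53)<5 and np.linalg.norm(C-S)<.006 and abs(ang-yaw)<4
print(C,ang,ok)
if ok:
    C=(C+S)/2; yaw=(ang+yaw)/2
    reach([*C,.30],[180,0,yaw])
    print('hit',move_straight([*C,.155+.038],feed=.12,force_limit=15))
    grip(0.0,40); s=state(); print(s['width'],s['grip_force'],s['tool_pos'],s['contact_force'])
    move_straight([*C,.193+.05],feed=.06); 
    s=state(); print(s['width'],s['grip_force'],s['contact_force'],s['t'])
    cam('side','g1')
    im=cv2.imread('pics/g1.png')[60:260,150:470]; cv2.imwrite('pics/g1c.png',cv2.resize(im,None,fx=2,fy=2))
E
```

```text
6212 ((563.0744018554688, 314.0263366699219), (100.19829559326172, 51.6129264831543), 15.381385803222656) 0.07760045417836615
[0.5631 0.314 ] 15.381385803222656 True
hit False
0.6036662222331519 42.76861513964832 [0.5639 0.3134 0.1938] [-1.1162 -0.2522  6.003 ]
0.6039026840375515 42.19244531588629 [ 0.4811  0.1989 -1.1364] 9.8833
```

View pics/g1c.png

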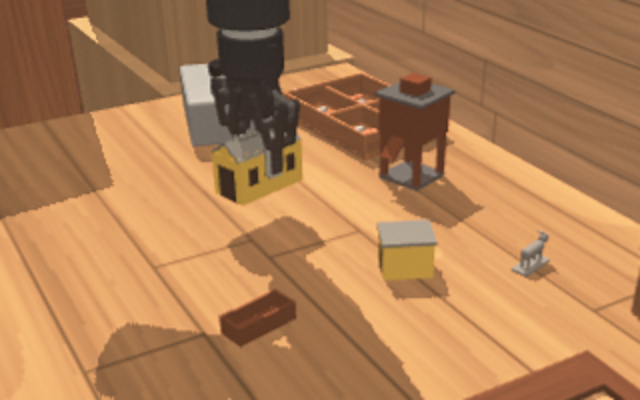

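The side view shows the shed held level at about (258,170) in the crop, with the hut untouched at (405,250). Now I'll carry it over and make a guarded descent.

```bash
python3 - <<'E'
from h import *
np.set_printoptions(precision=4,suppress=True)
T=[.6296,-.2020]; o=[180,0,-.7]
p=state()['tool_pos']
move_straight([p[0],p[1],.36],feed=.15)
reach([*T,.34],o)
move_straight([*T,.235],feed=.1); sleep(.3)
c=cam('top','p1'); P,uv=cloud(c)
s=state(); print(s['width'],s['grip_force'],s['tool_pos'],s['t'])
hit=move_straight([*T,.2000],feed=.02,force_limit=5)
s=state(); print(hit,s['tool_pos'],s['orientation'],s['contact_force'],s['ft_torque'],s['grip_force'],s['t'])
c=cam('side','p2')
cv2.imwrite('pics/p2c.png',cv2.resize(c['image'][180:360,300:540,::-1],None,fx=3,fy=3))
E
```

```text
0.6018827810961154 42.2317101736553 [ 0.6296 -0.202   0.2353] 14.3
True [ 0.6296 -0.202   0.2018] [179.9932   0.0199  -0.6923] [0.1946 1.13   5.1388] [ 0.2494  0.0675 -0.0396] 42.66200711019337 15.8
```

View pics/p2c.png

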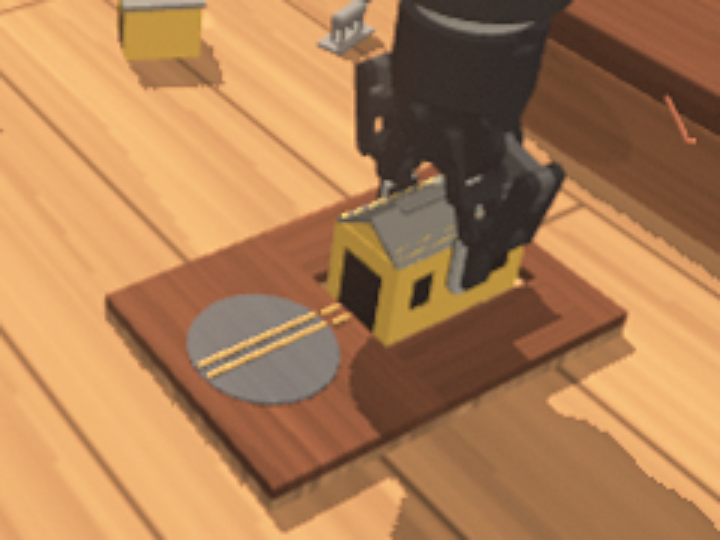

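The crop shows the shed seated in the recess at about (430,265). Contact came at TCP z = 0.2018, exactly where the floor was expected. Now I'll release, retreat and verify.

```bash
python3 - <<'E'
from h import *
np.set_printoptions(precision=4,suppress=True)
p=state()['tool_pos']
grip(0.75,20); sleep(.2); grip(1.0); sleep(.2)
move_straight([p[0],p[1],.30],feed=.08)
reach([.55,-.2,.42],[180,0,-.7]); sleep(.3)
c=cam('wrist','f1'); P,_=cloud(c)
k=(np.abs(P[:,0]-.63)<.08)&(np.abs(P[:,1]+.2)<.06)&(P[:,2]>.055)&(P[:,2]<.11)
print(k.sum(),cv2.minAreaRect((P[k][:,:2]*1000).astype(np.float32)),np.percentile(P[k][:,2],[1,99.5]))
for n in ['wrist','top','side']:
    c=cam(n)
    for q in ['engine_shed_mid','goods_hut_mid']:
        for r in landmark_of(n,q)[:1]: print(n,q,r['score'],toworld(c,r['at'])[0])
P,_=cloud(camera('top')); k=(np.abs(P[:,0]-.63)<.08)&(np.abs(P[:,1]+.2)<.06)&(P[:,2]>.045)&(P[:,2]<.11)
print(k.sum(),cv2.minAreaRect((P[k][:,:2]*1000).astype(np.float32)) if k.any() else '',P[k][:,2].max() if k.any() else '')
print(state()['t'])
E
```

```text
6688 ((629.1636352539062, -201.71408081054688), (52.32265853881836, 100.39314270019531), 89.8713607788086) [0.0654 0.0849]
wrist engine_shed_mid 0.55 [ 0.6288 -0.2014  0.0476]
top goods_hut_mid 0.84 [0.6574 0.1209 0.024 ]
side engine_shed_mid 0.8 [ 0.6276 -0.1976  0.0429]
side goods_hut_mid 0.55 [0.6596 0.1176 0.0213]
0  
19.7583
```

View pics/f1.png

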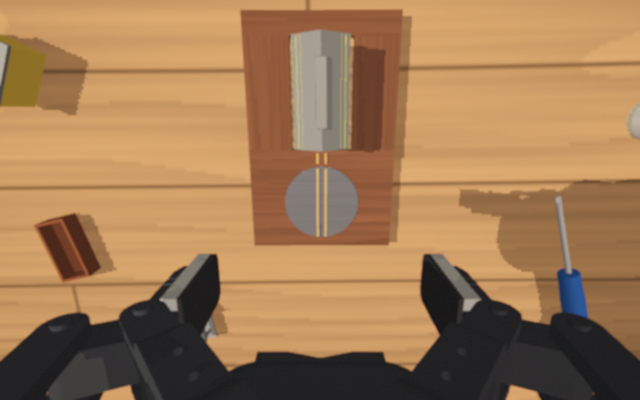

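The wrist view shows the shed upright and square in the recess at about (322,92). Its fitted centre is (0.629, -0.202) and its ridge is at about 0.083 m, as it should be on the floor. The hut hasn't moved.

```bash
python3 -c "
from rig import *
print(sign_off())"
```

```text
the job is handed in; nothing more can be done
None
```

The engine shed is set down upright and square in the recess, its centre measured within about 1 mm of the recess centre; the hut was not moved, and I handed the job in at about 20 s of the 42 s allowed (no verdict was returned).

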